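# Hold a polished stone over the light box with tongs

### The job

Check the round domed stone for cracks by backlight: first slide the light box's dimmer all the way to full, then take the copper tongs off their rest, pick the round stone off the sorting board with them and hold it in the tongs about 10 cm above the middle of the lit panel. Finish holding it still there; never touch the stone with the gripper itself, and leave the other stones and everything else on the bench where they are.

Things in the scene. Friction and masses are not known exactly. Their poses are not given: they have to be found in the camera images.
- lightbox: flat aluminium light box, 180 (its x) x 200 (its y) x 30 mm high, fixed to the bench, with a white luminous panel on top and a dimmer on the top face along its near (-x) edge. Origin: centre of its underside; x points away from the robot (within 0.15 rad), z up.
- panel_mid (a point): middle of the luminous panel (110 x 176 mm), on its surface, 30 mm above the bench and 25 mm to +x of the box's centre; axes as the light box.
- dimmer (a joint): position of the dimmer's slide grip along its track, in m: 0 = off (track end at the box's +y side), 0.070 = full (track end at its -y side, the right as seen from the robot; wider ticks = brighter). It stays where it is left; sliding takes about 2 N.
- dimmer_top (a point): middle of the top of the dimmer's black slide grip, which is 22 mm (box x) x 12 mm (box y, the sliding direction) and stands 17 mm over the box's 30 mm high top; axes as the light box. It moves with the grip along the box's -y as the joint value grows.
- board: dark wooden sorting board, 110 (its x) x 170 (its y) x 18 mm, fixed, grey felt on top. The three stones lie in a row along its y, 55 mm apart, the middle one near the board's centre; which lies where varies. Origin: centre of its underside; x away from the robot (within 0.15 rad).
- round_stone: the stone to hold: polished brown stone, round with a domed top, 24 mm in diameter, 20 mm high (straight sides up to 13 mm), about 22 g, domed side up. Origin: centre of its flat underside; z up.
- square_stone: square cut stone of the same material, 22 x 22 x 14 mm; leave alone. Origin: centre of its underside.
- long_stone: long cut stone of the same material, 36 x 14 x 12 mm; leave alone. Origin: centre of its underside.
- tongs: U-shaped spring tongs of copper strip (14 mm wide, standing on edge, 2.5 mm thick), 120 g, lying on the bars of the rest, strip edges 20 to 34 mm above the bench. Origin: underside, middle line, at the finger ribs and centre of mass; +x points to the jaws (ends 103 mm ahead), away from the robot; the bow ends 85 mm behind. Untouched: 43 mm wide over the arms at the origin, 61 mm between the jaws.
- tongs_grip (a point): where to grip the tongs across both arms: middle line, mid height of the strip (27 mm above the bench as it lies, free for fingers beside and 15 mm below); axes as the tongs. Squeezed to 36 mm here they leave 46 mm between the jaws (spring force 4 N); at about 25 mm they close on a 24 mm thing (spring 10 N; of any further grip force a bit less than half presses on the thing).
- tongs_jaws (a point): middle point between the two shallow hollow jaws (26 mm long, 15 mm high), 85 mm ahead of tongs_grip at the same height; axes as the tongs. The round stone belongs here.
- tong_left (a joint): how far the tongs are squeezed, per arm, in rad: 0 = open, about 0.12 = closed on the round stone, 0.185 = fully shut. The two arms move alike.
- rest: low aluminium tool rest carrying the tongs: two bars across (10 x 104 x 20 mm, end stops to 26 mm) 50 mm before and behind its centre, on a base plate 130 x 50 x 5 mm; fixed. Origin: centre of its underside, x along the tongs.
- tape: roll of paper tape lying flat, 100 mm across, 24 mm high; origin at the centre of its underside. Bystander.
- ring_a: brass ring lying flat, 23 mm across, 7 mm high. Bystander.
- ring_b: steel ring lying flat, 25 mm across, 6 mm high. Bystander.
- file: hand file with wooden handle, 200 mm long along its y, 18 mm high. Bystander behind the left work place.
- pliers: pliers with black grips, about 140 mm long along its y, 10 mm high. Bystander behind the right work place.
- clamp: wooden ring clamp, 135 mm long along its y, 20 mm high, lying near the robot on the right. Bystander.
- jar: small amber glass jar with black lid, 48 mm in diameter, 60 mm high. Bystander on the right.
Things that resemble listed ones, but are neither listed nor needed, are in the scene too. Leave any turquoise look-alike of the board alone.

How it is judged:
By the outcome, as a careful person would: the job done as asked, in the order asked, and still so for the second after the job is handed in, while the arm keeps its last pose, push and grip.
It also fails if it takes over 59 s, if anything falls off the work surface, if the arm or the gripper's body presses on something with over 40 N, if the wrist force passes 120 N, or if a joint passes its speed limit or range.

### The arm

A 6-joint arm with a two-finger parallel gripper is mounted at the origin on the work surface. World frame = base frame: x ahead of the robot, y to its left, z up, the work surface at z = 0. Lengths are in mm, angles in rad, forces in N, time in s.
With the tool pointing down it reaches from about 350 to 975 mm from the base axis. Payload 7.1 kg.
Tool frame: the origin (TCP) lies midway between the tips of the shut fingers; the grasp point (between the pads) lies 19 mm behind it (ctrl.grip_point_offset is the distance from the TCP to the grasp point, in mm); z points along the fingers, y is the line along which they close (so a half turn about z gives the same grasp; the last joint's range is limited). The gripper opens to 88 mm and grips with 3 to 60 N. Pads are 20 mm wide; open, the fingers measure 115 mm over their backs; the gripper's body (75 mm by 178 mm) begins 61 mm behind the grasp point.
Start: joints at [1.295, 0.423, 1.63, -0, 1.089, -0.019], TCP at [158.71, 604.496, 222.675] pointing down, gripper open.
Joint ranges: [-3, 3], [-0.9, 2.11], [0.09, 2.58], [-1.31, 4.45], [0.11, 2.69], [-2.54, 2.54]. Speed limits (rad/s): [2.39, 2.39, 3.01, 3.14, 3.14, 3.14].

### API

Orientations are given as a rotation vector (axis times angle).
In Python, from workcell import get_obs, optics, close_job, spotter, ctrl gives the robot as it stands. The module is installed in compiled form; this text tells all that it offers.
- The arm moves only by the tool move_arm, never from a script. Its argument "rows" is a list of rows, each a list of 5 numbers: the shift along the tool's x, y, z in cm, then the turn about the tool's z in degrees, then the opening in per cent of the stroke, from 0 (shut) to 100 (fully open). A call has 1 to 10 rows; each row shifts and turns the commanded pose from where the row before left it, along the tool's axes as they then stand; what a row does not reach is not made up. A row lasts 1/8 s, in which the tool goes at most 62.5 mm and 10.7 degrees, less where a joint would pass 70% of its speed; a pose out of reach is approached as far as the arm can. A call with a gripper value outside its range is refused whole. The fingers move at their own pace and stop on an object; the grip force is fixed at half the most. Time passes only in rows, so rows that do not move let the fingers close. It gives the time, the measured TCP pose, the force, the opening and the grip force at its end, in the units of the state.
- get_obs(): the state, without advancing time (a new reading comes with each control period).
- optics.get_image(name): name is "scene" or "side" or "wrist"; returns the picture (384x512x3 uint8, blue, green, red); there is no depth.
- optics.calibration(name): a dict with "camera_matrix" (3x3 intrinsics, pixels), "xyz" and "orientation" of the camera in the world. Camera axes: x right, y down, z forward; pixel columns grow to the right and rows downward; lengths in mm; the calibration is good to about 2 mm. A picture is of the moment at which its call begins: read the wrist's pose just before it. calibration takes no time and is no camera call; for the wrist camera it gives the pose at the moment of the call.
- close_job(): hands the job in; it is judged then, once.
Trained networks look in the newest picture that a camera, given by its name, has taken for a name from the list of things; names that differ only in an ending like _2 or _b are one class to them, and where a whole thing is asked for, a point or a joint stands for the part that bears it (a point fixed in the world has none). Each returns a list of dicts, best first, with "conf" (0 to 1); they miss things now and then, are a little off and sometimes report something else, mostly with a low value. They report only what shows in the picture. A call takes as long as a camera call. They do not tell look-alikes from the thing itself.
- spotter.find_in(camera, label): "point" ([column, row] in pixels, amid what is visible of it).
- spotter.regions_of(camera, label): "region" (384x512 bool, what is visible of it) and "point" ([column, row] in pixels, amid what is visible of it).
The state is a dict: "t": time; "qpos": joint angles; "qvel": joint speeds; "joint_torque": joint torques, N m; "ee_pos": TCP position; "orientation": TCP orientation; "ft_force": force on the tool from outside, world axes, zero at the start; "moment": the same for the moment, N m; "width": finger opening in mm; "grasp_force": force on a finger pad.
Only numpy, scipy, OpenCV 4.12 (cv2) and the standard library are available. Lean on these libraries where they do the work, as an engineer would, in place of code of your own. Each camera call takes 0.05 s, during which the arm holds its last target. There are 200 camera calls.

## Working session

There is one attempt and no reset: what is moved stays moved. The work goes in short steps, Python scripts to look and compute and a tool call to move; the robot and the scene stay as the last step left them, time stands still between calls to the robot, and variables do not carry over. Pictures are saved under pics/ and viewed, at most 10 in all, crops included, and the job is handed in when it is done.

Besides the shell and the picture viewer there is one more tool, called after "Request:" as name(argument=value, ...) on one line, values as JSON. move_arm: Moves the arm, as the interface text tells. Its arguments: {"type":"object","properties":{"rows":{"type":"array","items":{"type":"array","items":{"type":"number"}}}},"required":["rows"]}

```bash
mkdir -p pics; cat > h.py <<'E'
import numpy as np,cv2
from scipy.spatial.transform import Rotation as R
from workcell import get_obs, optics, close_job, spotter, ctrl
def cal(n):
    c=optics.calibration(n);o=np.array(c["orientation"],float)
    M=R.from_rotvec(o).as_matrix() if o.size==3 else o.reshape(3,3)
    return np.array(c["camera_matrix"]),np.array(c["xyz"],float),M
def ray(n,p,z,c=None):
    K,x,M=c or cal(n);d=M@np.linalg.inv(K)@[p[0],p[1],1]
    return x+d*(z-x[2])/d[2]
def proj(n,P,c=None):
    K,x,M=c or cal(n);q=K@M.T@(np.array(P)-x);return q[:2]/q[2]
E
python3 - <<'E'
from h import *
o=get_obs();print(o["t"],o["ee_pos"],o["orientation"],o["width"],ctrl.grip_point_offset)
for n in("scene","side"):
    im=optics.get_image(n);cv2.imwrite(f"pics/{n}0.png",im);K,x,M=cal(n);print(n,K[0,0],x,M[:,2])
    for l,z in(("lightbox",30),("dimmer_top",47),("board",18),("round_stone",30),("square_stone",30),("tongs",27),("rest",10)):
        print(l,[(np.round(r["conf"],2),np.round(r["point"]).tolist(),np.round(ray(n,r["point"],z)[:2]).tolist()) for r in spotter.find_in(n,l)])
E
```

```text
0.0 [158.56567829 604.00511348 221.95348265] [-4.02281389e-01 -3.11553133e+00  2.22076912e-03] 87.79292394622126 18.700000000000003
scene 357.1511865173729 [1226.47560739   62.90508217  663.46576717] [-0.76696481 -0.13785882 -0.62670561]
lightbox [(np.float64(0.78), [375.0, 244.0], [603.0, 253.0])]
dimmer_top [(np.float64(0.69), [253.0, 277.0], [762.0, -15.0]), (np.float64(0.37), [154.0, 274.0], [792.0, -223.0]), (np.float64(0.29), [270.0, 197.0], [496.0, -14.0])]
board [(np.float64(0.81), [166.0, 211.0], [570.0, -284.0]), (np.float64(0.56), [203.0, 138.0], [187.0, -294.0])]
round_stone [(np.float64(0.63), [184.0, 210.0], [569.0, -233.0])]
square_stone [(np.float64(0.7), [268.0, 195.0], [468.0, -22.0]), (np.float64(0.64), [162.0, 208.0], [572.0, -292.0]), (np.float64(0.19), [384.0, 219.0], [512.0, 282.0])]
tongs [(np.float64(0.53), [270.0, 190.0], [444.0, -22.0])]
rest [(np.float64(0.79), [276.0, 202.0], [470.0, -1.0]), (np.float64(0.54), [385.0, 218.0], [486.0, 292.0])]
side 390.85685948739865 [ 221.35447495 -992.55084763  693.58842038] [ 0.19837146  0.80744909 -0.55558504]
lightbox [(np.float64(0.67), [271.0, 152.0], [561.0, 207.0])]
dimmer_top [(np.float64(0.57), [257.0, 192.0], [446.0, -56.0])]
board [(np.float64(0.95), [320.0, 253.0], [547.0, -319.0]), (np.float64(0.6), [167.0, 281.0], [167.0, -323.0])]
round_stone [(np.float64(0.38), [314.0, 228.0], [561.0, -233.0]), (np.float64(0.23), [356.0, 299.0], [563.0, -485.0])]
square_stone [(np.float64(0.54), [319.0, 244.0], [550.0, -298.0])]
tongs [(np.float64(0.72), [259.0, 192.0], [460.0, -23.0]), (np.float64(0.31), [327.0, 262.0], [548.0, -362.0])]
rest [(np.float64(0.54), [257.0, 196.0], [454.0, -20.0])]
```

View pics/scene0.png

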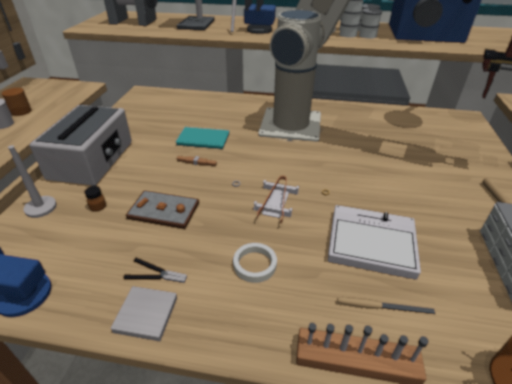

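View pics/side0.png

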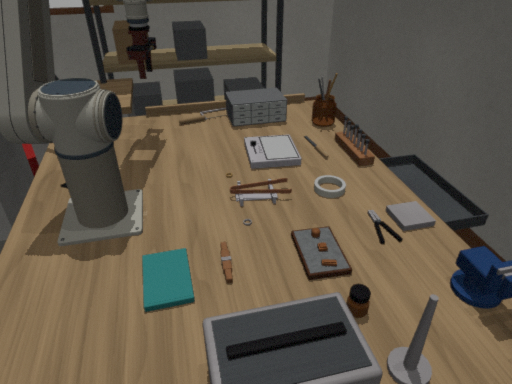

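The scene view shows the light box at (375,240) with its grip near (388,216), the tongs on the rest at (270,203), the grey board at (163,209) with three stones, and a turquoise look-alike at (203,138). The side view agrees, with the board at (320,250) and the light box at (271,152). Next I make a close composite.

```bash
python3 - <<'E'
from h import *
a=cv2.imread("pics/scene0.png");b=cv2.imread("pics/side0.png")
def c(im,x,y,w=100,h=75):return cv2.resize(im[y:y+h,x:x+w],(400,300),interpolation=cv2.INTER_CUBIC)
cv2.imwrite("pics/comp.png",np.vstack([np.hstack([c(a,324,202),c(a,120,180)]),np.hstack([c(b,225,120),c(b,270,210)])]))
for n in("scene","side"):
  optics.get_image(n)
  for l,z in(("lightbox",30),("board",18)):
    r=spotter.regions_of(n,l)[0]["region"].astype(np.uint8)
    cs=max(cv2.findContours(r,0,2)[0],key=cv2.contourArea)
    P=np.array([ray(n,p[0],z)[:2] for p in cs],np.float32);print(n,l,cv2.minAreaRect(P))
E
```

```text
scene lightbox ((584.28955078125, 249.7464599609375), (200.56533813476562, 209.1136474609375), 84.88983917236328)
scene board ((558.6947021484375, -296.97216796875), (178.19691467285156, 126.20257568359375), 86.69548797607422)
side lightbox ((566.0272216796875, 226.86558532714844), (242.62905883789062, 185.080810546875), 84.92852020263672)
side board ((548.0510864257812, -307.80316162109375), (187.81765747070312, 117.89898681640625), 87.2510757446289)
```

View pics/comp.png

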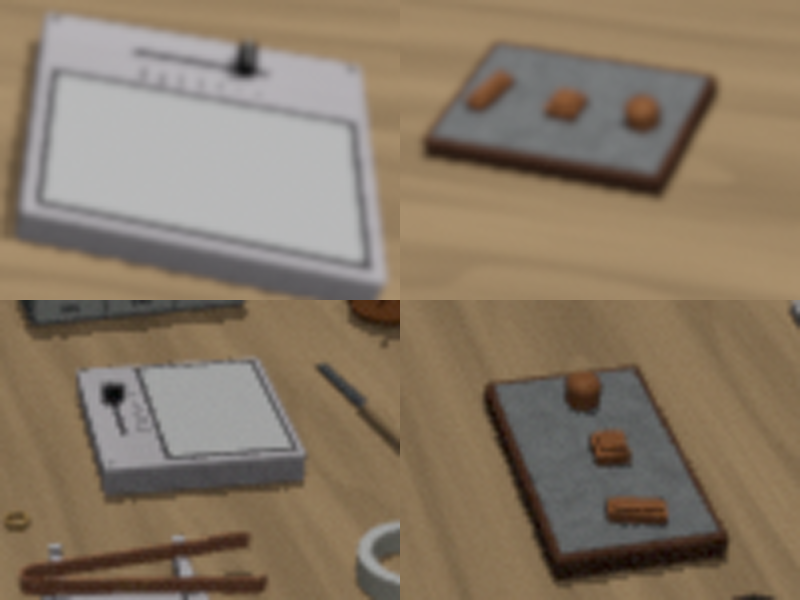

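Round stone candidates in the scene view: round, domed (180,208), chosen; square (162,206); long (143,203). The close crop confirms it: the +y one is round. The dimmer grip is at scene (386,214) and side (253,142), near the +y (off) end of its track.

```bash
cat >> h.py <<'E'
def tri(ps):
    A=np.zeros((3,3));b=np.zeros(3)
    for n,p in ps:
        K,x,M=cal(n);d=M@np.linalg.inv(K)@[p[0],p[1],1];d/=np.linalg.norm(d);Q=np.eye(3)-np.outer(d,d);A+=Q;b+=Q@x
    return np.linalg.solve(A,b).round(1)
E
python3 - <<'E'
from h import *
print("box",[ray("scene",p,30)[:2].round() for p in((336.5,206.5),(413.5,219),(419,271),(329,255))])
print("panel",[ray("scene",p,30)[:2].round() for p in((338,220),(412.5,233),(416,269),(334.5,253))])
print("panel side",[ray("side",p,30)[:2].round() for p in((225+135/4,120+70/4),(225+257/4,120+60/4),(225+298/4,120+150/4),(225+168/4,120+158/4))])
print("grip",tri([("scene",(386,214)),("side",(253,142.5))]), ray("scene",(386,214),45),ray("side",(253,142.5),45))
print("track ends",[ray("scene",p,30)[:2].round() for p in((324+135/4,202+50/4),(324+268/4,202+75/4))])
print("round",tri([("scene",(180.5,207.5)),("side",(270+583/4,210+90/4))]))
K,x,M=cal("wrist");print(K,x-get_obs()["ee_pos"],M, R.from_rotvec(get_obs()["orientation"]).as_matrix())
E
```

```text
box [array([485., 163.]), array([499., 357.]), array([669., 340.]), array([658., 145.])]
panel [array([537., 167.]), array([551., 346.]), array([665., 335.]), array([650., 157.])]
panel side [array([548., 336.]), array([669., 329.]), array([649., 147.]), array([535., 160.])]
grip [510.8 282.6  42.4] [509.03474738 284.393937    45.        ] [510.22150827 270.47509128  45.        ]
track ends [array([507., 217.]), array([516., 299.])]
round [ 718.9 -278.5   95.8]
[[280.72455412   0.         253.85408423]
 [  0.         280.72455412 193.19809468]
 [  0.           0.           1.        ]] [-70.89529718  16.87966518 161.16051427] [[ 0.25269518  0.93289378  0.25662102]
 [ 0.96754508 -0.24399815 -0.06573747]
 [ 0.00128897  0.26490395 -0.96427394]] [[-9.67216229e-01  2.53954258e-01  2.71825896e-05]
 [ 2.53954258e-01  9.67216229e-01 -1.94240533e-05]
 [-3.12242629e-05 -1.18841252e-05 -9.99999999e-01]]
```

Request:
move_arm(rows=[[-4.7,-2.5,0.8,0,45],[-4.7,-2.5,0.8,0,45],[-4.7,-2.5,0.8,0,45],[-4.7,-2.5,0.8,0,45],[-4.7,-2.5,0.8,0,45],[-4.7,-2.5,0.8,0,45],[-4.7,-2.5,0.8,0,45],[-4.7,-2.5,0.8,0,45],[-4.7,-2.5,0.8,0,45],[0,0,0,-10,45]])

```text
t: 2.35
ee_pos: [513.0, 276.8, 150.1]
orientation: [0.13, 3.139, -0.001]
ft_force: [-0.5, 1.1, 0.0]
width: 39.6
grasp_force: 0.0
```

```bash
python3 - <<'E'
from h import *
o=get_obs();print(o["t"],o["ee_pos"],R.from_rotvec(o["orientation"]).as_matrix()[:2,:2])
c=cal("wrist");im=optics.get_image("wrist");cv2.imwrite("pics/w1.png",im)
for l,z in(("dimmer_top",47),("lightbox",30)):print(l,[(r["conf"],r["point"],ray("wrist",r["point"],z,c)) for r in spotter.find_in("wrist",l)])
np.savez("c1.npz",*c)
E
```

```text
2.35 [513.02371957 276.84420192 150.13641744] [[-0.9965805   0.08262735]
 [ 0.08262727  0.99658045]]
dimmer_top [(0.78, [261.7, 192.9], array([512.81437504, 283.37228758,  47.        ]))]
lightbox [(0.92, [240.9, 206.7], array([530.74040205, 260.55656863,  30.        ])), (0.21, [15.9, 201.8], array([506.14221105,  26.26442124,  30.        ]))]
```

View pics/w1.png

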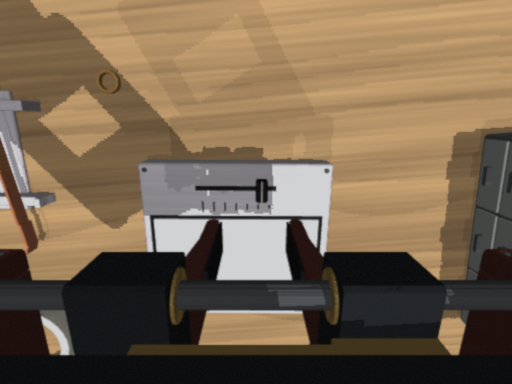

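The wrist view shows the grip at (262,190), near the right (+y, off) end of the slot, which runs from (196,188) to (276,188). The fingers are aligned with the box.

Request:
move_arm(rows=[[0,0.65,4,0,45],[0,0,4,0,45],[0,0,2.5,0,45],[0,0,1.0,0,45],[0,0,0,0,0],[0,0,0,0,0],[0,0,0,0,0],[0,0,0,0,0]])

```text
t: 3.5
ee_pos: [511.9, 286.1, 36.7]
orientation: [0.13, 3.137, 0.001]
ft_force: [-0.9, 0.0, 6.8]
width: 11.5
grasp_force: 30.0
```

Request:
move_arm(rows=[[0,-1.0,0,0,0],[0,-1.5,0,0,0],[0,-1.5,0,0,0],[0,-1.0,0,0,0],[0,-0.5,0,0,0],[0,0,0,0,0]])

```text
t: 4.25
ee_pos: [506.9, 230.7, 36.7]
orientation: [0.13, 3.138, 0.001]
ft_force: [-2.2, -1.6, 9.2]
width: 11.3
grasp_force: 30.0
```

Request:
move_arm(rows=[[0,-0.4,0,0,0],[0,-0.3,0,0,0],[0,0,0,0,0]])

```text
t: 4.62
ee_pos: [506.4, 224.1, 36.7]
orientation: [0.13, 3.138, 0.001]
ft_force: [-3.3, -0.8, 9.9]
width: 11.9
grasp_force: 30.0
```

Request:
move_arm(rows=[[0,-0.2,0,0,0],[0,-0.2,0,0,0],[0,0,0,0,0]])

```text
t: 5.0
ee_pos: [506.3, 222.7, 36.8]
orientation: [0.132, 3.137, 0.007]
ft_force: [-4.5, 14.0, 5.4]
width: 11.9
grasp_force: 30.0
```

The end stop is reached (14 N against it). I release, lift and go to view the tongs.

Request:
move_arm(rows=[[0,0,0,0,45],[0,0,0,0,45],[0,0,-4,0,45],[0,0,-5,0,100],[-1,-4,-3,0,100],[-1,-5,-2,0,100],[-1,-5,-2,0,100],[-1.4,-5,-2,0,100],[-1,-4.3,0,0,100],[0,0,0,0,100]])

```text
t: 6.25
ee_pos: [540.6, -19.4, 215.8]
orientation: [0.136, 3.138, -0.001]
ft_force: [-0.5, -0.3, -0.6]
width: 87.9
grasp_force: 0.0
```

```bash
python3 - <<'E'
from h import *
o=get_obs();print(o["t"],o["ee_pos"],R.from_rotvec(o["orientation"]).as_matrix()[:2,:2])
c=cal("wrist");im=optics.get_image("wrist")
v=cv2.resize(im,(800,600));cv2.imwrite("pics/w2.png",v)
for r in spotter.regions_of("wrist","tongs"):
    m=r["region"];ys,xs=np.nonzero(m);print(r["conf"],r["point"],xs.min(),xs.max(),ys.min(),ys.max(),m.sum())
np.savez("c2.npz",*c)
optics.get_image("scene")
for l,z in(("dimmer_top",47),):print(l,[(r["conf"],r["point"],ray("scene",r["point"],z)) for r in spotter.find_in("scene",l)])
E
```

```text
6.25 [540.55952702 -19.36912547 215.78483665] [[-0.99625087  0.08651068]
 [ 0.0865105   0.9962508 ]]
0.89 [281.3, 96.3] 237 291 26 192 1072
0.73 [57.9, 190.1] 0 118 156 237 7990
0.48 [262.9, 100.5] 221 310 49 156 4618
0.19 [84.3, 204.2] 71 95 194 214 397
dimmer_top [(0.61, [361.8, 211.8], array([513.81879429, 223.8715851 ,  47.        ])), (0.61, [376.2, 242.1], array([614.68065477, 250.33912748,  47.        ]))]
```

View pics/w2.png

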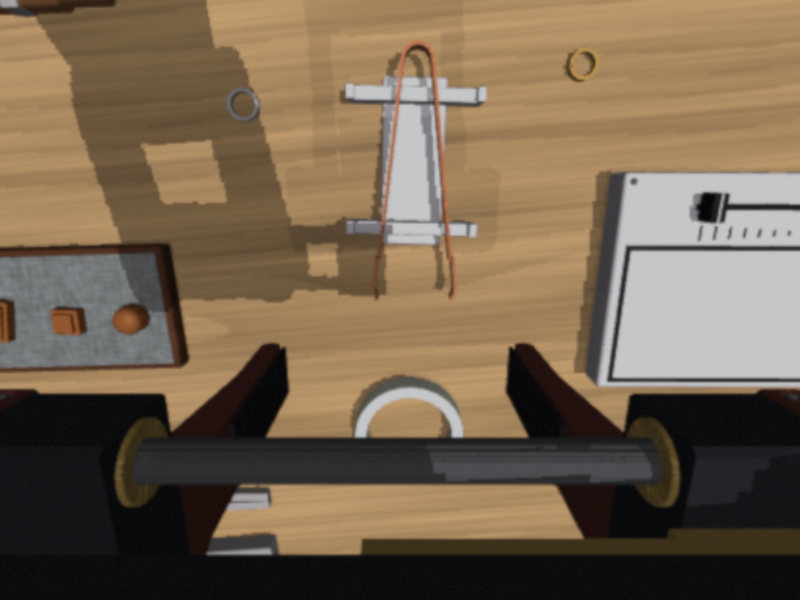

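The picture shows the dimmer at its full end (711,206). The tongs' bow is at (417,43), with jaw ends at (377,297) and (453,297). The round stone is at (130,318), the square at (68,320) and the long one at the left edge.

```bash
python3 - <<'E'
from h import *
d=np.load("c2.npz");c=(d["arr_0"],d["arr_1"],d["arr_2"]);s=512/800
f=lambda p,z:ray("wrist",(p[0]*s,p[1]*s),z,c)[:2]
b=f((417,42),34);j=(f((377,298),27)+f((453,298),27))/2
u=(j-b)/np.linalg.norm(j-b);print(b,j,np.linalg.norm(j-b),"yaw",np.degrees(np.arctan2(u[1],u[0])))
print("grip",b+u*85,j-u*103)
print("arms near origin L/R",f((388,165),30),f((444,165),30))
r=f((130,318),28);q=f((68,320),25);print("round",r,"sq",q)
print("dimmer",f((711,206),47)); print("board right edge",f((167,247),18),f((185,362),18),"board top near", f((5,252),18))
print("panel corners",f((629,248),30),f((612,380),30))
print("box corners",f((623,174),30),f((604,384),30))
E
```

```text
[375.60470568   7.85429671] [561.54599076  -7.07208616] 186.53942855164505 yaw -4.589560586666416
grip [460.33215099   1.05282555] [458.8762629    1.16969654]
arms near origin L/R [455.31552036 -19.75555049] [458.91869412  22.39905713]
round [ 558.18677982 -244.9398416 ] sq [ 556.24335508 -299.28779766]
dimmer [504.88570322 214.85956777]
board right edge [ 503.42819527 -206.3229417 ] [ 604.86740576 -213.25335042] board top near [ 496.12590937 -339.91382103]
panel corners [534.29136313 165.18646332] [648.2995178  156.84793446]
box corners [477.02461661 157.5398701 ] [651.51049708 150.11608539]
```

Request:
move_arm(rows=[[4.2,0.7,1,0,90],[4.1,0.6,1,0,90],[0,0,6,0,90],[0,0,6,0,90],[0,0,1,0,90],[0,0,0,0,90]])

```text
t: 7.2
ee_pos: [458.9, 3.8, 66.0]
orientation: [-0.127, -3.138, 0.0]
ft_force: [0.3, 0.6, 0.1]
width: 79.1
grasp_force: 0.0
```

```bash
python3 - <<'E'
from h import *
o=get_obs();print(o["t"],o["ee_pos"],R.from_rotvec(o["orientation"]).as_matrix()[:2,:2])
im=optics.get_image("wrist");cv2.imwrite("pics/w3.png",im)
E
```

```text
7.2 [458.89813166   3.84594786  65.95319347] [[-0.99670581  0.08109541]
 [ 0.08109545  0.99670634]]
```

View pics/w3.png

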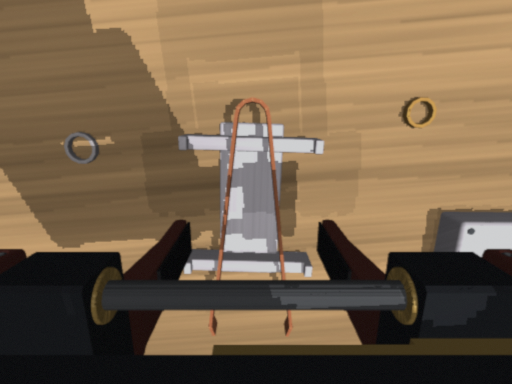

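The wrist view shows the tongs between the fingers: arms at (223,222) and (279,222), finger tips at (188,222) and (320,222). I need about 2.5 mm to −y.

Request:
move_arm(rows=[[0,-0.25,2,0,90],[0,0,2,0,90],[0,0,1.6,0,90],[0,0,0,0,60],[0,0,0,0,45],[0,0,0,0,40],[0,0,0,0,40],[0,0,0,0,40],[0,0,0,0,40]])

```text
t: 8.38
ee_pos: [459.1, 0.8, 10.1]
orientation: [0.129, 3.138, 0.0]
ft_force: [1.0, -0.0, 5.8]
width: 35.0
grasp_force: 5.8
```

Request:
move_arm(rows=[[0,0,-1,0,40],[0,0,-2,0,40],[0,0,-4,0,40],[0,0,-4,0,40],[-1.5,-4,-2,0,40],[-2,-5,-1,0,40],[-2,-5,-1,0,40],[-2,-5,0,0,40],[-2,-4.9,0,0,40],[0,0,0,0,40]])

```text
t: 9.62
ee_pos: [534.2, -248.3, 160.0]
orientation: [0.135, 3.138, -0.001]
ft_force: [-0.4, -0.0, -0.7]
width: 35.1
grasp_force: 3.9
```

```bash
python3 - <<'E'
from h import *
o=get_obs();print(o["t"],o["ee_pos"],R.from_rotvec(o["orientation"]).as_matrix()[:2,:2],o["width"],o["grasp_force"])
c=cal("wrist");im=optics.get_image("wrist")
for l in("round_stone","square_stone"):print(l,[(round(r["conf"],2),r["point"],ray("wrist",r["point"],28,c)) for r in spotter.find_in("wrist",l)])
s=optics.get_image("scene");d=optics.get_image("side")
np.savez("c4.npz",*c)
w=cv2.resize(im,(400,300));S=cv2.resize(s[120:270,100:300],(400,300),interpolation=2);D=cv2.resize(d[120:295,200:433],(400,300),interpolation=2)
W=cv2.resize(im[130:355,130:430],(400,300),interpolation=2)
cv2.imwrite("pics/c4.png",np.vstack([np.hstack([w,W]),np.hstack([S,D])]))
E
```

```text
9.625 [ 534.23194253 -248.33858634  159.96848417] [[-0.99632297  0.08567003]
 [ 0.08566906  0.99632324]] 35.07707793690208 3.887608860677574
round_stone [(0.7, [267.1, 331.8], array([ 722.79270673, -248.86372875,   28.        ])), (0.61, [257.3, 206.0], array([ 556.54983168, -247.66385622,   28.        ]))]
square_stone [(0.72, [208.4, 210.6], array([ 557.3022639 , -301.77809284,   28.        ]))]
```

View pics/c4.png

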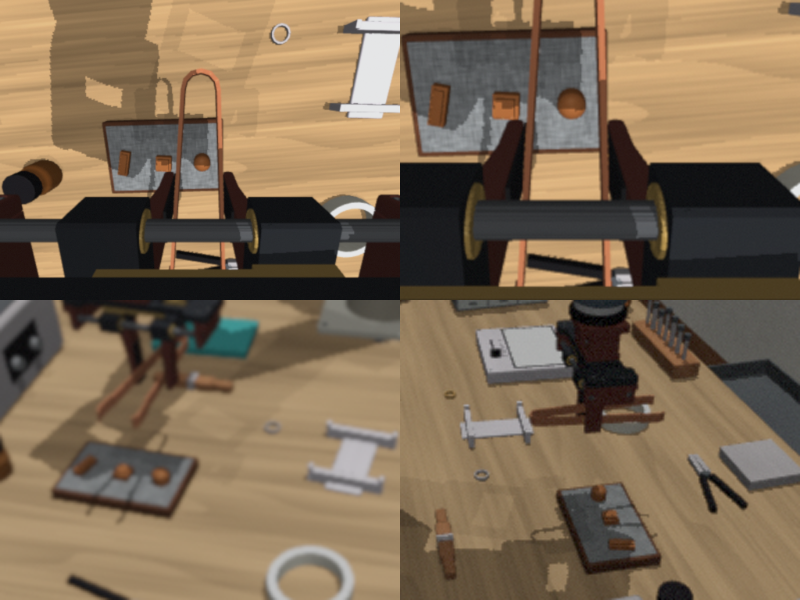

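The wrist view (full frame) shows the round stone at (258,206) and the tongs straight in the fingers, bow at (256,92). The scene view shows the jaw ends at (150,177) and (168,181), and the side view agrees.

```bash
python3 - <<'E'
from h import *
d=np.load("c4.npz");c=(d["arr_0"],d["arr_1"],d["arr_2"])
print("stone",ray("wrist",(258.2,206),29,c),"bow",ray("wrist",(256,91),184,c))
print("jaws wrist",ray("wrist",(172*1.28,265*1.28),177,c),ray("wrist",(227*1.28,268*1.28),177,c))
print("jaw ends scene",ray("scene",(150,177.5),177),ray("scene",(168.5,181),177))
E
```

```text
stone [ 556.30711674 -246.66950178   29.        ] bow [ 450.24082736 -241.54597307  184.        ]
jaws wrist [ 592.74435429 -275.61834947  177.        ] [ 599.36114302 -232.15809244  177.        ]
jaw ends scene [ 631.73672764 -274.30800861  177.        ] [ 636.63976172 -228.58138045  177.        ]
```

Request:
move_arm(rows=[[3.2,0.2,0,0,40],[3.05,0.2,0,0,40],[0,0,4,0,40],[0,0,4,0,40],[0,0,3,0,40],[0,0,1.3,0,40],[0,0,0,0,40],[0,0,0,0,40]])

```text
t: 10.88
ee_pos: [472.5, -236.2, 37.8]
orientation: [0.128, 3.137, -0.001]
ft_force: [0.9, -0.3, -1.0]
width: 35.3
grasp_force: 3.9
```

```bash
python3 - <<'E'
from h import *
o=get_obs();print(o["t"],o["ee_pos"],R.from_rotvec(o["orientation"]).as_matrix()[:2,:2],o["width"],o["grasp_force"])
s=optics.get_image("scene");d=optics.get_image("side")
S=cv2.resize(s[170:245,120:220],(800,600),interpolation=2)[:,:]
S=cv2.resize(s[180:240,130:210],(400,300),interpolation=2);D=cv2.resize(d[200:275,270:370],(400,300),interpolation=2)
cv2.imwrite("pics/c5.png",np.hstack([S,D]))
for n in("scene","side"):
  P=o["ee_pos"];u=np.array([.9963,-.0857,0]);v=np.array([.0857,.9963,0])
  for nm,q in(("endR",P+103*u-24*v+[0,0,17]),("endL",P+103*u+24*v+[0,0,17]),("stone",np.array([557,-246.5,28]))):
    p=proj(n,q);print(n,nm,p,(p-[130,180])*5 if n=="scene" else (p-[270,200])*4)
E
```

```text
10.875 [ 472.49553527 -236.22997436   37.76385556] [[-0.99665803  0.08167304]
 [ 0.08167187  0.99665893]] 35.25174289627623 3.886414564331062
scene endR [169.04883064 201.91217682] [195.24415318 109.56088409]
scene endL [186.20120653 205.11506976] [281.00603267 125.57534882]
scene stone [180.59478564 206.59077   ] [252.97392818 132.95385   ]
side endR [324.01101646 228.10635224] [216.04406583 112.42540897]
side endL [318.79639427 216.90686224] [195.18557706  67.62744895]
side stone [314.2442267  231.66249401] [176.97690678 126.64997605]
```

View pics/c5.png

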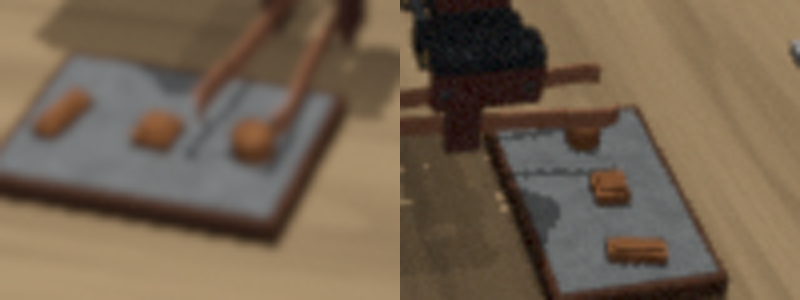

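Jaw ends are at crop (203,104) and (279,122) in the scene view, with the stone at (252,140). The jaws need about 4 mm to −y, then down.

Request:
move_arm(rows=[[0,-0.4,0,0,40],[0,0,0.8,0,40],[0,0,1.0,0,40],[0,0,0.85,0,40],[0,0,0,0,40]])

```text
t: 11.6
ee_pos: [470.6, -239.7, 9.1]
orientation: [-0.129, -3.137, -0.001]
ft_force: [-0.3, -0.1, -1.2]
width: 35.3
grasp_force: 3.9
```

```bash
python3 - <<'E'
from h import *
o=get_obs();print(o["t"],o["ee_pos"],o["ft_force"],o["moment"])
s=optics.get_image("scene");d=optics.get_image("side")
S=cv2.resize(s[180:240,130:210],(400,300),interpolation=2);D=cv2.resize(d[200:275,270:370],(400,300),interpolation=2)
cv2.imwrite("pics/c6.png",np.hstack([S,D]))
E
```

```text
11.6 [ 470.64754814 -239.69267903    9.06738894] [-0.28450754 -0.06735569 -1.20624254] [0.06217606 0.03324248 0.0639706 ]
```

View pics/c6.png

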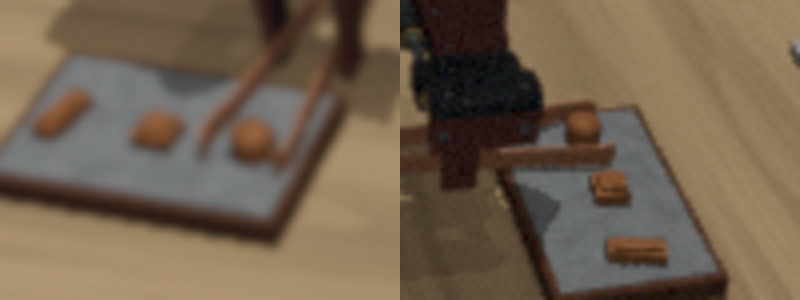

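The jaws straddle the stone: jaw arms near crop (212,135) and (287,145), stone at (252,140). I raise by 1.5 mm, nudge forward and close.

Request:
move_arm(rows=[[-0.2,0,-0.15,0,40],[0,0,0,0,36],[0,0,0,0,33],[0,0,0,0,30],[0,0,0,0,28],[0,0,0,0,20],[0,0,0,0,0],[0,0,0,0,0],[0,0,0,0,0]])

```text
t: 12.82
ee_pos: [473.4, -240.2, 11.7]
orientation: [-0.129, -3.139, -0.0]
ft_force: [-0.2, 0.2, -1.8]
width: 24.2
grasp_force: 29.9
```

Request:
move_arm(rows=[[0,0,-0.5,0,0],[0,0,-1,0,0],[0,0,-2,0,0],[0,0,-2.5,0,0],[0,0,-2.5,0,0],[0,0,-1.5,0,0],[0,0,-1,0,0],[0,0,0,0,0]])

```text
t: 13.82
ee_pos: [473.6, -240.4, 122.1]
orientation: [0.129, 3.138, -0.001]
ft_force: [0.3, -0.1, -2.2]
width: 24.2
grasp_force: 29.9
```

Request:
move_arm(rows=[[0,1,0,0,0],[0,2,0,0,0],[0,3,0,0,0],[0,4,0,0,0],[0,4,0,0,0],[0,4,0,0,0],[0,4,0,0,0],[0,4,0,0,0],[0,4,0,0,0],[0,4,0,0,0]])

```text
t: 15.08
ee_pos: [500.2, 101.0, 121.1]
orientation: [-0.128, -3.138, 0.0]
ft_force: [0.6, -0.1, -2.3]
width: 23.9
grasp_force: 29.9
```

Request:
move_arm(rows=[[0,4,0,0,0],[0,3,0,0,0],[0,3,0,0,0],[0,2,0,0,0],[0,2,0,0,0],[0,1,0,0,0],[0,0,0,0,0],[0,0,0,0,0]])

```text
t: 16.08
ee_pos: [513.5, 247.4, 121.6]
orientation: [-0.13, -3.138, 0.001]
ft_force: [-0.6, 0.8, -1.3]
width: 24.0
grasp_force: 29.9
```

```bash
python3 - <<'E'
from h import *
o=get_obs();print(o["t"],o["ee_pos"],R.from_rotvec(o["orientation"]).as_matrix()[:2,:2],o["width"],o["grasp_force"])
s=optics.get_image("scene");d=optics.get_image("side")
S=cv2.resize(s[140:290,90:490],(800,300),interpolation=2);D=cv2.resize(d[80:230,200:400],(400,300),interpolation=2);E=cv2.resize(s[170:260,330:450],(400,300),interpolation=2)
cv2.imwrite("pics/c7.png",np.vstack([S,np.hstack([E,D])]))
E
```

```text
16.075 [513.48043708 247.42279795 121.56977186] [[-0.99657047  0.0827473 ]
 [ 0.08274746  0.99657048]] 23.954449358076296 29.93243157863617
```

View pics/c7.png

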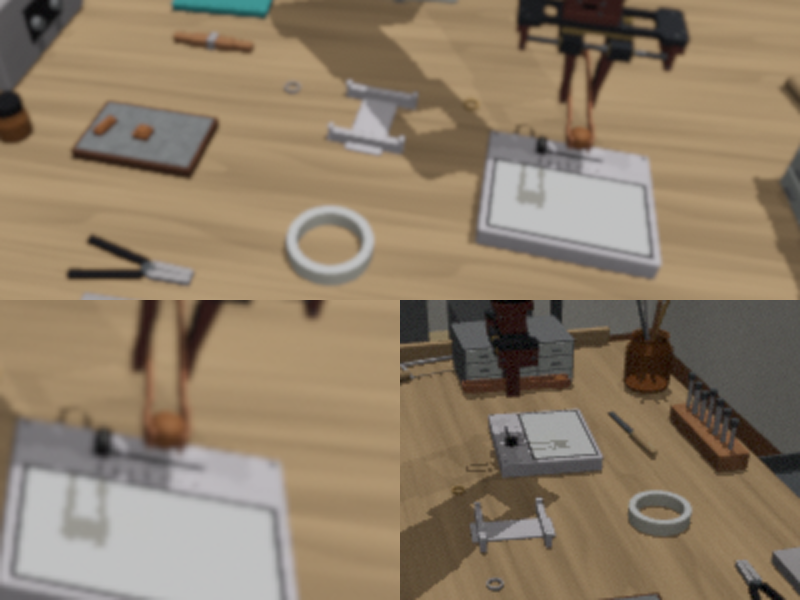

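The stone is held in the tongs at scene (380,208), the dimmer is at its full end, and the other stones are in place. I make the final correction of about 9 mm.

Request:
move_arm(rows=[[-0.1,0.4,0,0,0],[0,0.5,0,0,0],[0,0,0,0,0],[0,0,0,0,0],[0,0,0,0,0]])

```text
t: 16.8
ee_pos: [515.3, 256.9, 121.6]
orientation: [-0.129, -3.139, 0.0]
ft_force: [0.2, -0.7, -1.8]
width: 23.9
grasp_force: 29.9
```

```bash
python3 - <<'E'
from h import *
o=get_obs();print(o["t"],o["ee_pos"],o["width"],np.abs(o["qvel"]).max())
print("expected jaw",o["ee_pos"]+85*np.array([.9965,-.083,0])+[0,0,17], "TCP before ray",ray("scene",(379.8,208.4),138))
for n in("scene","side"):
  optics.get_image(n);print(n,[(round(r["conf"],2),r["point"],ray(n,r["point"],138)) for r in spotter.find_in(n,"round_stone")])
E
```

```text
16.8 [515.28329829 256.94072111 121.64992008] 23.934529668286235 0.002463965641686553
expected jaw [599.98579829 249.88572111 138.64992008] TCP before ray [600.63033787 239.73517682 138.        ]
scene [(0.41, [387.1, 210.8], array([605.87881332, 254.61761473, 138.        ])), (0.22, [388.2, 194.6], array([548.12573473, 263.54510312, 138.        ]))]
side []
```

```bash
python3 -c "
from workcell import close_job
print(close_job())"
```

```text
the job is handed in; nothing more can be done
None
```

I slid the dimmer to its full end stop, then picked the round stone off the board with the tongs. I handed the job in at 16.8 s with the stone held still about 10 cm above the middle of the lit panel; the check pictures showed nothing else moved, and no verdict came back.

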